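Hold the seeded-roll bin open for a customer and let its lid down gently

ROBOT

A 6-joint arm with a two-finger parallel gripper is mounted at the origin on the work surface. World frame = base frame: x ahead of the robot, y to its left, z up, the work surface at z = 0. Lengths are in mm, angles in degrees, forces in N, time in s.
With the tool pointing down it reaches from about 350 to 850 mm from the base axis. Payload 8.1 kg.
Tool frame: the origin (TCP) lies midway between the tips of the shut fingers; the grasp point (between the pads) lies 19 mm behind it (r.tcp_to_grasp is the distance from the TCP to the grasp point, in mm); z points along the fingers, y is the direction in which the jaws open and shut (so a half turn about z gives the same grasp; the last joint's range is limited). The gripper opens to 85 mm and grips with 20 to 120 N. Pads are 22 mm wide; open, the fingers measure 114 mm over their backs; the gripper's body (76 mm by 85 mm) begins 54 mm behind the grasp point. The pads swing forward as they close: fully open they stand 13 mm farther back than shut.
Start: joints at [66.784, 7.471, 85.268, -0, 87.261, -4.893], TCP at [188.604, 569.591, 231.292] pointing down, gripper open.
Joint ranges: [-169.43, 169.43], [-51.17, 129.36], [1.28, 143.12], [-76.62, 256.62], [0, 156.53], [-152.29, 152.29]. Speed limits (degrees/s): [136.94, 136.94, 159.86, 180, 180, 180].

INTERFACE

Orientations are given as [roll, pitch, yaw] about the fixed x, y, z axes, in that order (R = Rz(yaw) Ry(pitch) Rx(roll)).
In Python, from bench import r gives the robot as it stands.
- The arm moves only by the tool jog_arm, never from a script. Its argument "targets" is a list of rows, each a list of 7 numbers: the shift along the tool's x, y, z in m, then the turn, a rotation vector about the tool's x, y, z in rad, then the closure, from 0 (fully open) to 1 (shut). In form: [[dx, dy, dz, wx, wy, wz, claw], ...]. A call has 1 to 5 rows; each row is the pose to reach, as a shift and turn from the pose commanded when the call began, along the tool's axes at that moment; what a row does not reach only later rows make up. A row lasts 1/12 s, in which the tool goes at most 41.7 mm and 7.16 degrees, less where a joint would pass 70% of its speed; a pose out of reach is approached as far as the arm can. A call with a gripper value outside its range is refused whole. The fingers move at their own pace and stop on an object; "newtons" is the grip in N (left out, the last holds). Time passes only in rows, so rows that repeat a pose let the fingers close. It gives the time, the measured TCP pose, the force and the opening at its end, in the units of the state.
- r.sense(): the state, without advancing time (a new reading comes with each control period).
- r.snapshot(name): name is "scene" or "side" or "wrist"; returns a dict with "pixels" (480x640x3 uint8, red, green, blue), "fx", "fy", "cx", "cy" (pixels), "dist" ([k1, k2, p1, p2, k3] as OpenCV has them; the pictures are not rectified), "origin" and "attitude" of the camera in the world. Camera axes: x right, y down, z forward; pixel columns grow to the right and rows downward; lengths in mm; the calibration is good to about 2 mm. A picture is of the moment at which its call begins. There is no depth.
- r.hand_in(): hands the job in, once; it reports no verdict.
The state is a dict: "time": time; "joint_pos": joint angles; "qd": joint speeds; "joint_efforts": joint torques, N m; "tool_pos": TCP position; "tcp_rot": TCP orientation; "ft_force": force on the tool from outside, world axes, zero at the start; "wrist_torque": the same for the moment, N m; "finger_gap": finger opening in mm.
Only numpy, scipy, OpenCV 4.12 (cv2) and the standard library are available. Lean on these libraries where they do the work, as an engineer would, in place of code of your own. Each camera call takes 0.05 s, during which the arm holds its last target.

TASK

A customer with tongs wants a seeded roll: press, without gripping it, the blue pad at the front of the bin of dark seeded rolls all the way down, so that its linked lid lifts fully, and keep it open for three seconds. Then ease the pad up slowly with the fingers on it all the way, so that the lid shuts without slamming, and leave it. Work the lid only by its pad, keep the other bin shut, and leave the roll, jar, tongs and carton on the counter where they are.

Things in the scene. Friction and masses are not known exactly. Their poses are not given: they have to be found in the camera images.
- front_seed (a point): counter bread bin of dark oblong rolls with pale seeds: wire basket on a steel base pan, 320 mm front to back, 280 wide, fixed. It stands on a fixed wooden board 8 to 38 mm thick; this point is on the board's top under the middle of the bin's front face (the bin's foot); its x points to its back, y to its left, z up. The lever's pad is on its -x side (robot side, yaw within 6 degrees). Front rim 162 mm over the foot, back rim 240; 312 wide over the lever's bars
- pad_seed (a point): centre of the upper face of that bin's blue press pad: 110 mm wide (y), 46 deep (x), 12 thick, on a bar across the bin's front, 93 mm before its front face. Lid shut: 142 mm above the bin's foot; fully down on a rubber stop: 70 mm, almost straight below (4 mm). Pushing takes 5 to 16 N, on the stop some 10 N more per mm. No catch: let go, the lid's weight throws it up and the lid slams
- lid_seed: that bin's clear lid, 336 mm long, hinged along the bin's back rim and linked to the pad by a lever and push rods. Origin: middle of its front edge; shut: 5 mm in front of the bin's front face, 170 mm above its foot, axes parallel to the bin's; fully open it has turned 1.0 rad up about the bin's y and the edge is near 480 mm over the foot. It moves 14 rad per metre of pad travel
- front_plain (a point): counter bread bin of pale round plain rolls: wire basket on a steel base pan, 320 mm front to back, 280 wide, fixed. It stands on a fixed wooden board 8 to 38 mm thick; this point is on the board's top under the middle of the bin's front face (the bin's foot); its x points to its back, y to its left, z up. The lever's pad is on its -x side (robot side, yaw within 6 degrees). Front rim 162 mm over the foot, back rim 240; 312 wide over the lever's bars
- pad_plain (a point): centre of the upper face of that bin's blue press pad: 110 mm wide (y), 46 deep (x), 12 thick, on a bar across the bin's front, 93 mm before its front face. Lid shut: 142 mm above the bin's foot; fully down on a rubber stop: 70 mm, almost straight below (4 mm). Pushing takes 5 to 16 N, on the stop some 10 N more per mm. No catch: let go, the lid's weight throws it up and the lid slams
- lid_plain: that bin's clear lid, 336 mm long, hinged along the bin's back rim and linked to the pad by a lever and push rods. Origin: middle of its front edge; shut: 5 mm in front of the bin's front face, 170 mm above its foot, axes parallel to the bin's; fully open it has turned 1.0 rad up about the bin's y and the edge is near 480 mm over the foot. It moves 14 rad per metre of pad travel
- roll: loose pale round roll on the counter, 82 mm across, 52 high; origin at the centre of its underside
- jam: loose jam jar standing upright, 66 mm across, 100 high, red cap; origin at the centre of its underside
- tongs: loose steel serving tongs lying flat, about 220 mm long (x), 45 wide, 16 high, black grips; origin on the counter under the middle
- carton: loose blue carton with a cream band, standing upright, 60 x 110 x 190 mm; origin at the centre of its underside

How it is judged:
By the outcome, as a careful person would: the job done as asked, in the order asked, and still so for the second after the job is handed in, with the robot touching nothing.
It also fails if it takes over 48 s, if anything falls off the work surface, if the arm or the gripper's body presses on something with over 40 N, if the wrist force passes 120 N, or if a joint passes its speed limit or range.

## Working session

There is one attempt and no reset: what is moved stays moved. The work goes in short steps, Python scripts to look and compute and a tool call to move; the robot and the scene stay as the last step left them, time stands still between calls to the robot, and variables do not carry over. Pictures are saved under pics/ and viewed, and the job is handed in when it is done.

Besides the shell and the picture viewer there is one more tool, called after "Request:" as name(argument=value, ...), one argument or row to a line, values as JSON. jog_arm: Moves the arm, as the interface text tells. Its arguments: {"type":"object","properties":{"targets":{"type":"array","items":{"type":"array","items":{"type":"number"}}},"newtons":{"type":"number"}},"required":["targets"]}

```bash
mkdir -p pics; python3 - <<'E'
from bench import r
import cv2,pickle
print(r.sense())
d={}
for n in("scene","side","wrist"):
    s=r.snapshot(n); d[n]=s
    cv2.imwrite(f"pics/{n}0.png",s["pixels"][:,:,::-1])
    print(n,{k:v for k,v in s.items() if k!="pixels"})
pickle.dump(d,open("s0.pkl","wb"))
E
```

```text
{'time': 0.0, 'joint_pos': array([ 6.67838683e+01,  7.51624967e+00,  8.53299281e+01,  1.05109689e-03,
        8.72628416e+01, -4.89427589e+00]), 'qd': array([ 0.06700869,  0.07698114, -0.12737054, -0.10218945, -0.03862641,
       -0.00509513]), 'joint_efforts': array([-1.42778888e-03, -5.69384551e+01, -5.00552917e+01, -5.07595832e-04,
        1.48698053e-02,  1.40208246e-05]), 'tool_pos': array([188.37438676, 569.06888605, 230.22633142]), 'tcp_rot': array([-1.79891468e+02, -1.03472156e-02,  1.61678083e+02]), 'ft_force': array([-0.17213893,  0.27341449, -0.91951719]), 'wrist_torque': array([-0.00590867, -0.01495848, -0.03952344]), 'finger_gap': 85.57258268030587}
scene {'fx': 504.7673683842055, 'fy': 504.7673683842055, 'cx': 316.8019708283287, 'cy': 246.6198273699491, 'dist': array([-0.03287565,  0.        ,  0.        ,  0.        ,  0.        ]), 'origin': array([ 485.96212893, -533.02554249,  831.91094158]), 'attitude': array([-134.87436666,   -0.82520632,   -3.69087259])}
side {'fx': 542.9354989543903, 'fy': 542.9354989543903, 'cx': 308.2504962894382, 'cy': 239.15674503124558, 'dist': array([-0.04626571,  0.        ,  0.        ,  0.        ,  0.        ]), 'origin': array([ 440.94290759, -723.88333924,  971.01397651]), 'attitude': array([-134.07477059,   -0.21759532,   -5.91161277])}
wrist {'fx': 409.7715285271467, 'fy': 409.7715285271467, 'cx': 321.09385613027996, 'cy': 237.3589698337985, 'dist': array([0.02358039, 0.        , 0.        , 0.        , 0.        ]), 'origin': array([116.62094731, 593.68135279, 372.38841549]), 'attitude': array([1.62807740e+02, 1.27049519e-01, 7.16768291e+01])}
```

View pics/scene0.png

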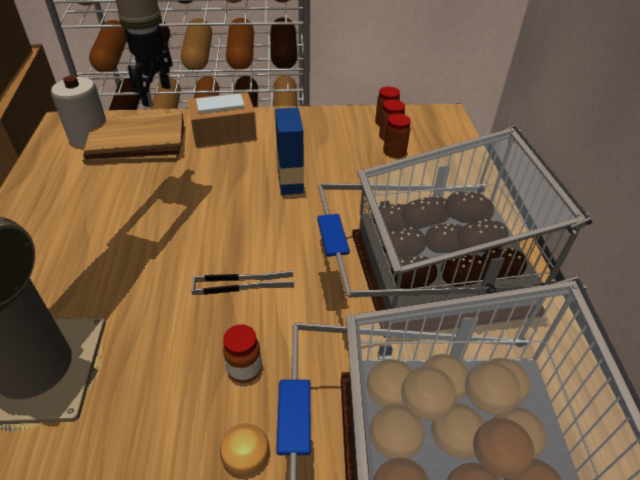

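View pics/side0.png

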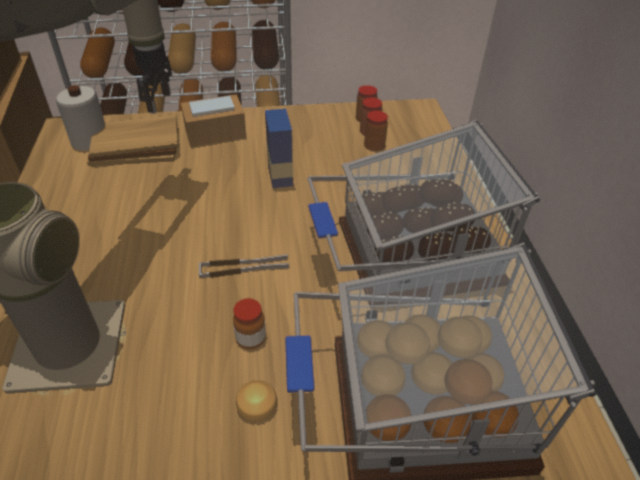

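View pics/wrist0.png

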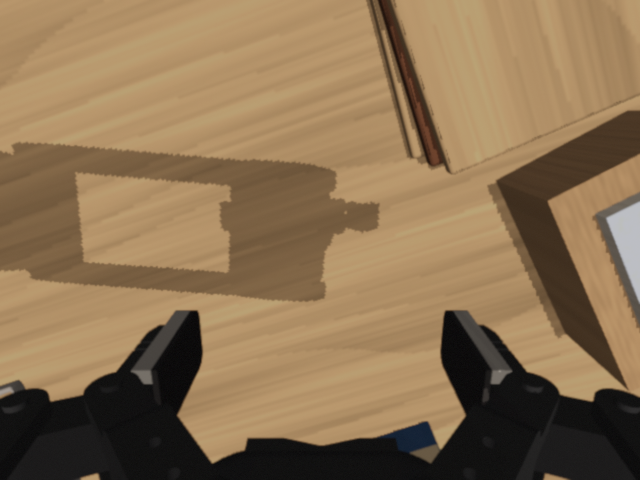

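```bash
python3 - <<'E'
import cv2
a=cv2.imread("pics/scene0.png")[170:310,300:420]; b=cv2.imread("pics/side0.png")[160:280,290:400]
cv2.imwrite("pics/z1.png",cv2.resize(a,None,fx=4.2,fy=4.2,interpolation=cv2.INTER_CUBIC))
cv2.imwrite("pics/z2.png",cv2.resize(b,None,fx=5,fy=5,interpolation=cv2.INTER_CUBIC))
E
```

```text
(no output)
```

View pics/z1.png

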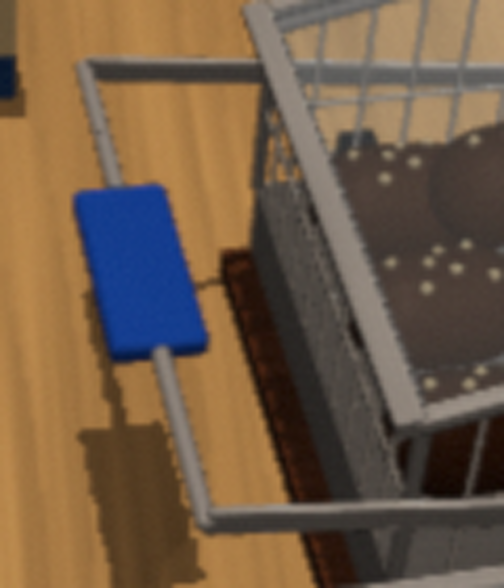

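View pics/z2.png

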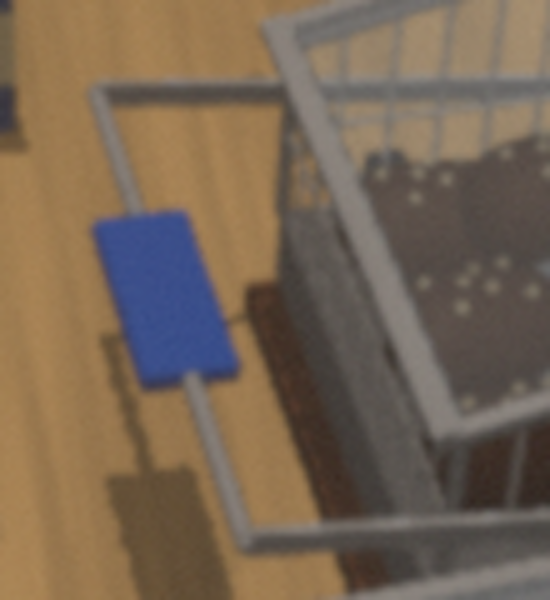

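```bash
cat > h.py <<'E'
import numpy as np,cv2
from scipy.spatial.transform import Rotation as R
def proj(s,P):
    A=R.from_euler('xyz',s["attitude"],degrees=True).as_matrix()
    p=(np.atleast_2d(P)-s["origin"])@A
    K=np.array([[s["fx"],0,s["cx"]],[0,s["fy"],s["cy"]],[0,0,1]])
    return cv2.projectPoints(p.reshape(-1,1,3).astype(float),np.zeros(3),np.zeros(3),K,s["dist"])[0].reshape(-1,2)
E
python3 - <<'E'
from h import *
import pickle
from scipy.optimize import least_squares
d=pickle.load(open("s0.pkl","rb"))
sc=np.array([[317.6,216.2],[338.8,214.3],[349.3,251.9],[326.7,253.0]])
si=np.array([[309,204.4],[327.6,202.2],[337.8,233],[319,235.4]])
loc=np.array([[-23,55],[23,55],[23,-55],[-23,-55]])
def cor(v):
    c,s=np.cos(v[3]),np.sin(v[3])
    return np.c_[v[0]+loc@[c,-s],v[1]+loc@[s,c],np.full(4,v[2])]
for use in ("both","scene","side"):
    def f(v):
        P=cor(v);e=[]
        if use!="side":e.append(proj(d["scene"],P)-sc)
        if use!="scene":e.append(proj(d["side"],P)-si)
        return np.concatenate(e).ravel()
    q=least_squares(f,[550,100,160,0]); print(use,q.x[:3].round(1),np.degrees(q.x[3]).round(2),np.abs(q.fun).max().round(2))
    if use=="both": v=q.x
# overlay for z options: bin rim
s=d["scene"]
im=np.ascontiguousarray(s["pixels"][:,:,::-1])
c,sn=np.cos(v[3]),np.sin(v[3])
def W(l):
    l=np.array(l,float);return np.c_[v[0]+l[:,0]*c-l[:,1]*sn,v[1]+l[:,0]*sn+l[:,1]*c,v[2]-142+l[:,2]]
for l in ([(93,140,162),(93,-140,162),(413,-140,240),(413,140,240)],[(93,140,0),(93,-140,0),(413,-140,0),(413,140,0)],[(-23,55,142),(-23,-55,142),(23,-55,142),(23,55,142)]):
    cv2.polylines(im,[proj(s,W(l)).round().astype(int).reshape(-1,1,2)],True,(0,255,0),1)
cv2.imwrite("pics/ov.png",im)
E
```

```text
both [577.2 215.1 121.9] 5.29 0.83
scene [576.7 207.4 129.5] 5.2 0.76
side [577.4 220.  117. ] 5.37 0.44
```

View pics/ov.png

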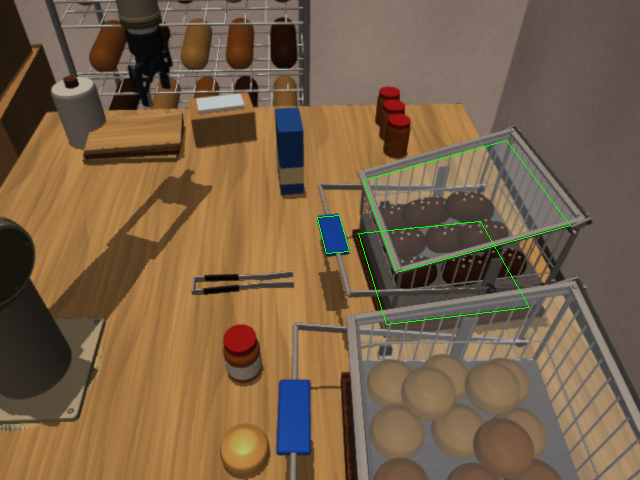

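```bash
cat > fit.py <<'E'
from h import *
import pickle
from scipy.optimize import least_squares
d=pickle.load(open("s0.pkl","rb"))
obs={"scene":[(317.6,216.2),(338.8,214.3),(349.3,251.9),(326.7,253.0),(318.3,185),(348,294.5),(359.5,171.5),(396.5,271.5),(587,220),(514,131)],
"side":[(309,204.4),(327.6,202.2),(337.8,233),(319,235.4),(308.7,177.7),(338,269.8),(343.5,164.5),(379,247.5),(536,199),(475,123.5)]}
loc=np.array([(-23,55,142),(23,55,142),(23,-55,142),(-23,-55,142),(-5,156,136),(-5,-156,136),(90,140,162),(90,-140,162),(415,-140,240),(415,140,240)],float)
def W(v,l):
    c,s=np.cos(v[3]),np.sin(v[3])
    return np.c_[v[0]+l[:,0]*c-l[:,1]*s,v[1]+l[:,0]*s+l[:,1]*c,v[2]+l[:,2]]
w=np.array([1,1,1,1,.7,.7,.5,.5,.3,.3])[:,None]
for use in (["scene","side"],["scene"],["side"]):
  for n in (10,6):
    f=lambda v:np.concatenate([((proj(d[k],W(v,loc))-obs[k])*w)[:n] for k in use]).ravel()
    q=least_squares(f,[550,100,20,0],loss="soft_l1",x_scale=[10,10,10,.1]);v=q.x
    print(use,n,v[:3].round(1),np.degrees(v[3]).round(2))
    if use==["scene","side"]and n==10:
        V=v
        for k in use:print((proj(d[k],W(v,loc))-obs[k]).round(1).tolist())
for k in d:
    if k=="wrist":continue
    im=np.ascontiguousarray(d[k]["pixels"][:,:,::-1])
    for p in proj(d[k],W(V,loc)):cv2.circle(im,tuple(p.round().astype(int)),2,(0,255,0),-1)
    cv2.imwrite(f"pics/ov_{k}.png",cv2.resize(im[110:310,290:600],None,fx=2.5,fy=2.5))
E
python3 fit.py
```

```text
['scene', 'side'] 10 [573.2 183.6  10.8] 6.0
[[-1.2, -0.5], [-0.2, -0.8], [0.8, -0.6], [-0.5, 1.0], [-1.6, 1.7], [-1.4, 1.5], [2.2, 6.1], [1.7, 1.6], [-5.1, 1.6], [-1.7, 3.8]]
[[-0.3, -1.2], [0.4, -1.6], [1.8, -0.8], [0.2, -0.2], [-1.3, 0.5], [0.4, -0.7], [3.3, 4.3], [2.3, 0.7], [-2.4, 0.4], [1.8, 3.9]]
['scene', 'side'] 6 [575.8 200.7  -6.4] 5.55
['scene'] 10 [573.7 181.6  14.2] 6.0
['scene'] 6 [576.  198.4  -3.3] 5.7
['side'] 10 [572.1 183.    9.9] 6.05
['side'] 6 [574.4 195.5  -2.6] 5.39
```

View pics/ov_scene.png

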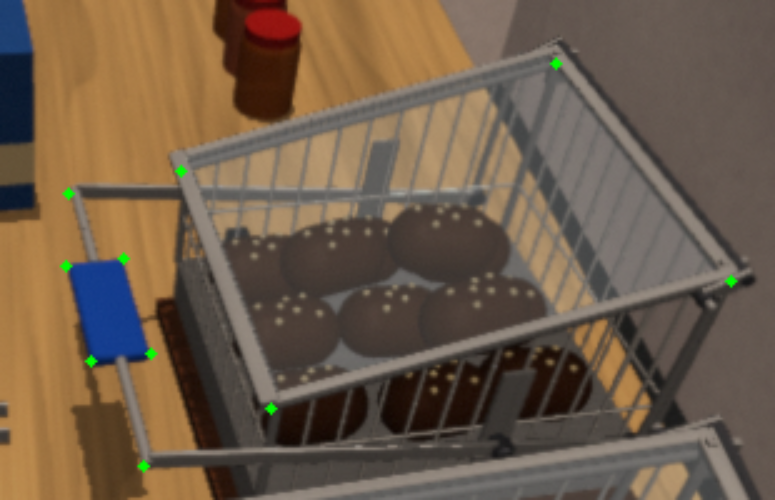

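```bash
cat >> h.py <<'E'
def rows(P,rpy,tgt,trpy,n=5,vmax=41):
    """P,rpy current commanded; tgt final; prints the tool-frame shift & turn of total"""
    A=R.from_euler('xyz',rpy,degrees=True);B=R.from_euler('xyz',trpy,degrees=True)
    d=A.inv().apply(np.array(tgt)-P)/1000; w=(A.inv()*B).as_rotvec()
    print("shift",d.round(4),"turn",w.round(4),"dist",np.linalg.norm(d).round(3),"ang",np.degrees(np.linalg.norm(w)).round(1))
E
python3 -c "
from h import *
rows([188.6,569.6,231.3],[180,0,161.7],[566,190,300],[180,0,-174.5])
rows([188.6,569.6,231.3],[180,0,161.7],[330,427,300],[180,0,175])
"
```

```text
shift [-0.4775 -0.2419 -0.0687] turn [-0.      0.     -0.4154] dist 0.54 ang 23.8
shift [-0.179  -0.091  -0.0687] turn [-0.      0.     -0.2321] dist 0.212 ang 13.3
```

Request:
jog_arm(
  targets=[
    [0, 0, -0.04, 0, 0, 0, 0],
    [-0.02, -0.01, -0.07, 0, 0, -0.06, 0],
    [-0.055, -0.028, -0.07, 0, 0, -0.12, 0],
    [-0.09, -0.046, -0.07, 0, 0, -0.18, 0],
    [-0.126, -0.064, -0.07, 0, 0, -0.24, 0],
  ],
)

```text
time: 0.57
tool_pos: [288.7, 468.5, 301.9]
tcp_rot: [179.9, 0.0, 175.7]
ft_force: [0.4, 0.3, -0.3]
finger_gap: 85.8
```

```bash
python3 -c "
from h import *
from bench import r
s=r.sense();print(s['time'],s['tool_pos'],s['tcp_rot'])
A=R.from_euler('xyz',[180,0,161.7],degrees=True)
p=A.apply([-126,-64,-70])+[188.6,569.6,231.3]
print(p)
rows(p,[180,0,175.5],[566,190,300],[180,0,-174.5])
"
```

```text
0.5667 [288.65903829 468.48629929 301.90412806] [1.79943609e+02 3.66919264e-02 1.75690460e+02]
[288.132093   469.27371998 301.3       ]
shift [-0.2989 -0.2566  0.0013] turn [-0.      0.     -0.1745] dist 0.394 ang 10.0
```

Request:
jog_arm(
  targets=[
    [-0.03, -0.026, 0, 0, 0, -0.03, 0],
    [-0.06, -0.052, 0, 0, 0, -0.06, 0],
    [-0.09, -0.077, 0, 0, 0, -0.09, 0],
    [-0.12, -0.103, 0, 0, 0, -0.12, 0],
    [-0.15, -0.128, 0, 0, 0, -0.175, 0],
  ],
)

```text
time: 0.98
tool_pos: [428.3, 327.9, 301.1]
tcp_rot: [-180.0, -0.0, -174.5]
ft_force: [-0.0, 0.9, -0.3]
finger_gap: 85.6
```

```bash
python3 -c "
from h import *
from bench import r
s=r.sense();print(s['time'],s['tool_pos'],s['tcp_rot'])
rows(s['tool_pos'],s['tcp_rot'],[566,190,300],[180,0,-174.5])
"
```

```text
0.9833 [428.32104278 327.9168874  301.12729418] [-1.79992221e+02 -9.85425837e-03 -1.74480021e+02]
shift [-0.1238 -0.1505  0.0011] turn [-0.0001 -0.0002  0.0003] dist 0.195 ang 0.0
```

Request:
jog_arm(
  targets=[
    [-0.025, -0.03, 0, 0, 0, 0, 0],
    [-0.05, -0.06, 0, 0, 0, 0, 0],
    [-0.075, -0.09, 0, 0, 0, 0, 0],
    [-0.1, -0.121, 0, 0, 0, 0, 0],
    [-0.124, -0.151, 0, 0, 0, 0, 0],
  ],
)

```text
time: 1.4
tool_pos: [566.3, 189.3, 300.9]
tcp_rot: [-180.0, -0.0, -174.6]
ft_force: [0.9, 1.0, 0.2]
finger_gap: 85.6
```

```bash
python3 -c "
from bench import r
import cv2,pickle
s=r.snapshot('wrist');pickle.dump(s,open('w1.pkl','wb'));cv2.imwrite('pics/w1.png',s['pixels'][:,:,::-1]);print(s['origin'],s['attitude'],r.sense()['tool_pos'])"
```

```text
[490.94689078 182.82038302 443.02472549] [1.62836374e+02 4.29416109e-02 9.54441707e+01] [569.97953045 183.74830896 300.15304973]
```

View pics/w1.png

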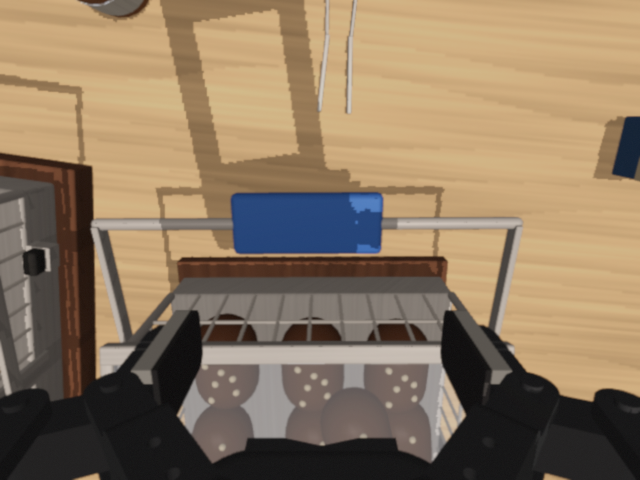

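```bash
python3 -c "
import cv2
a=cv2.imread('pics/w1.png')[180:265,80:540]
cv2.imwrite('pics/w1z.png',cv2.resize(a[:,130:320],None,fx=4,fy=4,interpolation=cv2.INTER_CUBIC))"
```

```text
(no output)
```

View pics/w1z.png

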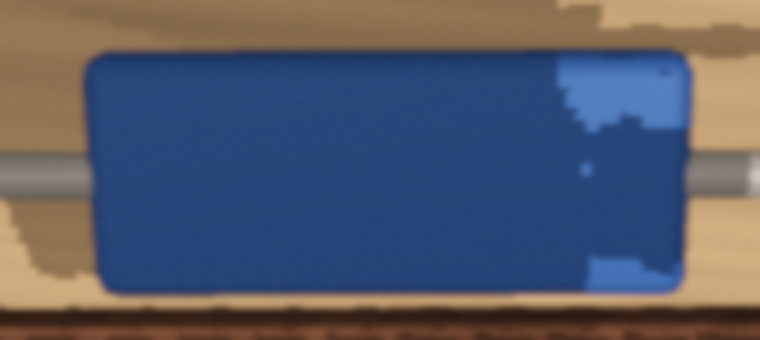

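```bash
python3 -c "
from h import *
from bench import r
s=r.sense();print(s['time'],s['tool_pos'],s['tcp_rot'],s['joint_pos'],s['ft_force'])
rows([568,186.5,300],[180,0,-174.5],[569,180,180],[180,10,-174.5])
rows(s['tool_pos'],s['tcp_rot'],[569,180,180],[180,10,-174.5])
"
```

```text
1.45 [569.97953045 183.74830896 300.15304973] [-1.79792493e+02  3.99587466e-02 -1.74806468e+02] [ 13.09265026   6.26198092  79.44974046  -0.211619    94.27718762
 -82.11661295] [-1.75885394 -5.01365831 -0.75533264]
shift [-0.0004 -0.0066  0.12  ] turn [ 0.     -0.1745 -0.    ] dist 0.12 ang 10.0
shift [ 0.0014 -0.0032  0.1202] turn [-0.0041 -0.1738 -0.005 ] dist 0.12 ang 10.0
```

Request:
jog_arm(
  targets=[
    [0, -0.003, 0.03, 0, -0.05, 0, 1],
    [0, -0.004, 0.06, 0, -0.1, 0, 1],
    [0, -0.004, 0.09, 0, -0.15, 0, 1],
    [0, -0.004, 0.11, 0, -0.175, 0, 1],
    [0, -0.004, 0.115, 0, -0.175, 0, 1],
  ],
)

```text
time: 1.87
tool_pos: [561.8, 186.3, 180.5]
tcp_rot: [-179.9, 9.6, -174.5]
ft_force: [-1.0, -0.0, -2.4]
finger_gap: 25.4
```

Request:
jog_arm(
  targets=[
    [0, 0, 0, 0, 0, 0, 1],
    [0, 0, 0, 0, 0, 0, 1],
    [0, 0, 0, 0, 0, 0, 1],
  ],
)

```text
time: 2.12
tool_pos: [567.2, 187.6, 189.0]
tcp_rot: [180.0, 10.2, -174.5]
ft_force: [-0.1, 0.5, 0.1]
finger_gap: 0.4
```

```bash
python3 -c "
from bench import r
import cv2
print(r.sense()['tool_pos'],r.sense()['tcp_rot'],r.sense()['ft_force'])
a=r.snapshot('wrist');cv2.imwrite('pics/w2.png',a['pixels'][:,:,::-1])
a=r.snapshot('scene');cv2.imwrite('pics/s2.png',cv2.resize(a['pixels'][50:350,220:620,::-1],None,fx=2,fy=2))"
```

```text
[567.22664446 187.60183998 188.96511049] [ 179.96836316   10.20137504 -174.54853363] [-0.13653614  0.51768243  0.07580189]
```

View pics/w2.png

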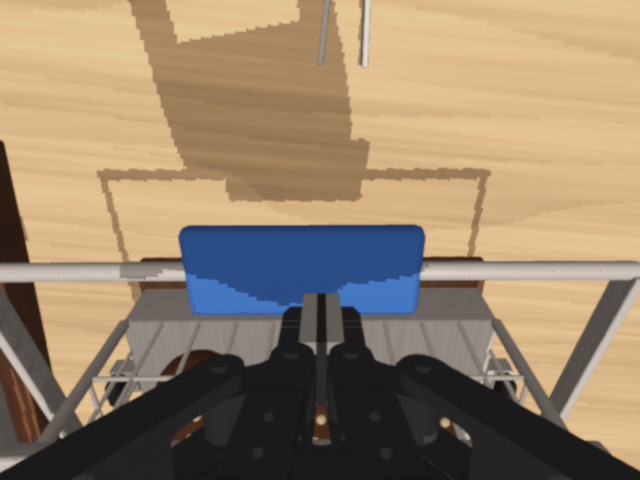

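View pics/s2.png

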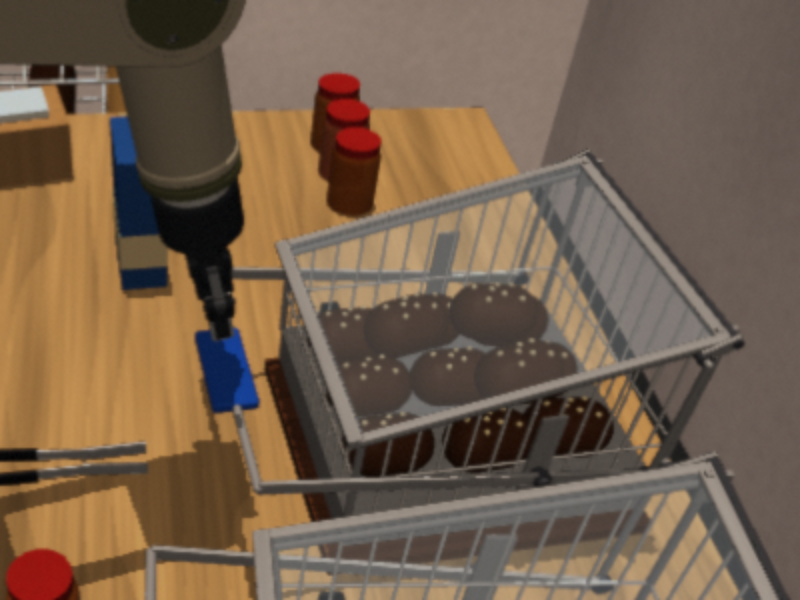

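```bash
python3 -c "
from bench import r
from h import *
from scipy.optimize import least_squares
s=r.snapshot('wrist')
p=r.sense();print(p['tool_pos'],s['origin'],proj(s,p['tool_pos']))
obs=np.array([[180,229],[424.5,228],[418,314],[192,314]])
loc=np.array([[-23,-55],[-23,55],[23,55],[23,-55]])
def cor(v):
    c,t=np.cos(v[3]),np.sin(v[3]);return np.c_[v[0]+loc@[c,-t],v[1]+loc@[t,c],np.full(4,v[2])]
q=least_squares(lambda v:(proj(s,cor(v))-obs).ravel(),[570,180,155,.1]);print(q.x,np.degrees(q.x[3]),q.fun.round(1))
for z in (150,155,160):
  q=least_squares(lambda v:(proj(s,cor([v[0],v[1],z,v[2]]))-obs).ravel(),[570,180,.1]);print(z,q.x,q.fun.round(1))
"
```

```text
[566.89139747 187.45195353 188.31180941] [467.83728214 178.6666574  315.14783532] [[319.41578939 314.91077848]]
[5.71674661e+02 1.80360823e+02 1.52109933e+02 9.89914159e-02] 5.671790339519242 [-1.8  0.9  2.2  1.  -1.9 -1.4  1.4 -0.7]
150 [5.72831858e+02 1.80367296e+02 9.87502924e-02] [-0.1  1.1  0.6  1.3 -3.3 -2.2  2.7 -1.5]
155 [5.70096694e+02 1.80352383e+02 9.93352921e-02] [-4.1  0.6  4.5  0.7 -0.  -0.3 -0.4  0.5]
160 [5.67387279e+02 1.80338976e+02 9.99710461e-02] [-8.3  0.2  8.6  0.1  3.4  1.6 -3.6  2.6]
```

```bash
python3 -c "
from h import *
a=([566.9,187.5,188.3],[180,10.2,-174.5])
rows(*a,[569.5,180,160],a[1]);rows(*a,[569.5,180,150],a[1])
"
```

```text
shift [ 0.0032 -0.0077  0.0282] turn [0. 0. 0.] dist 0.029 ang 0.0
shift [ 0.0049 -0.0077  0.038 ] turn [0. 0. 0.] dist 0.039 ang 0.0
```

Request:
jog_arm(
  targets=[
    [0.001, -0.004, 0.01, 0, 0, 0, 1],
    [0.003, -0.0077, 0.022, 0, 0, 0, 1],
    [0.0032, -0.0077, 0.0282, 0, 0, 0, 1],
    [0.004, -0.0077, 0.033, 0, 0, 0, 1],
    [0.0049, -0.0077, 0.038, 0, 0, 0, 1],
  ],
)

```text
time: 2.68
tool_pos: [567.4, 178.9, 147.8]
tcp_rot: [-180.0, 9.9, -174.6]
ft_force: [-10.2, -3.0, 13.9]
finger_gap: 0.2
```

Request:
jog_arm(
  targets=[
    [0.0007, 0, 0.004, 0, 0, 0, 1],
    [0.0014, 0, 0.008, 0, 0, 0, 1],
    [0.0021, 0, 0.012, 0, 0, 0, 1],
    [0.0028, 0, 0.016, 0, 0, 0, 1],
    [0.0035, 0, 0.0197, 0, 0, 0, 1],
  ],
)

```text
time: 3.1
tool_pos: [567.0, 179.1, 127.4]
tcp_rot: [-180.0, 9.9, -174.6]
ft_force: [-9.2, -2.7, 11.7]
finger_gap: 0.1
```

```bash
cat > look.py <<'E'
import sys,cv2
from bench import r
p=r.sense();print(p['time'],p['tool_pos'],p['tcp_rot'],p['ft_force'],p['wrist_torque'])
a=r.snapshot('wrist')['pixels'][:,:,::-1];b=r.snapshot('scene')['pixels'][:,:,::-1]
import numpy as np
cv2.imwrite(f'pics/{sys.argv[1]}.png',np.hstack([cv2.resize(a,(400,300)),b[50:350,220:620]]))
E
python3 look.py p1
```

```text
3.1 [567.01516627 179.09240501 127.37495899] [-179.9664683     9.87605102 -174.55629496] [-9.2306743  -2.73941591 11.72059267] [-0.41500553  1.36962729  0.03108968]
```

View pics/p1.png

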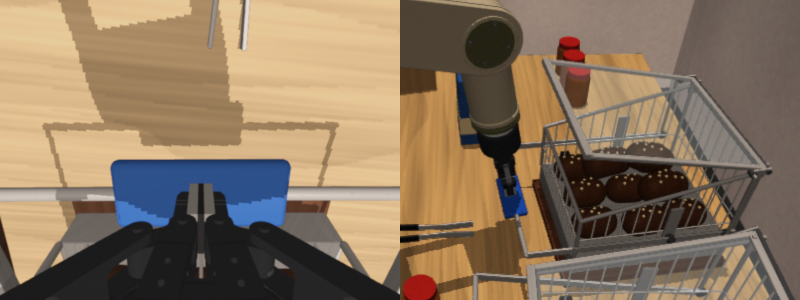

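Request:
jog_arm(
  targets=[
    [0.0012, 0, 0.004, 0, 0, 0, 1],
    [0.0024, 0, 0.008, 0, 0, 0, 1],
    [0.0036, 0, 0.012, 0, 0, 0, 1],
    [0.0047, 0, 0.016, 0, 0, 0, 1],
    [0.0055, 0, 0.0197, 0, 0, 0, 1],
  ],
)

```text
time: 3.62
tool_pos: [566.9, 179.1, 108.2]
tcp_rot: [-180.0, 10.1, -174.6]
ft_force: [-1.3, -2.4, 10.0]
finger_gap: 0.3
```

Request:
jog_arm(
  targets=[
    [0.0007, 0, 0.004, 0, 0, 0, 1],
    [0.0014, 0, 0.008, 0, 0, 0, 1],
    [0.0021, 0, 0.012, 0, 0, 0, 1],
    [0.0028, 0, 0.016, 0, 0, 0, 1],
    [0.0035, 0, 0.0197, 0, 0, 0, 1],
  ],
)

```text
time: 4.03
tool_pos: [568.1, 179.2, 88.9]
tcp_rot: [-180.0, 10.3, -174.6]
ft_force: [1.9, -1.4, 9.9]
finger_gap: 0.0
```

Request:
jog_arm(
  targets=[
    [0.0004, 0, 0.002, 0, 0, 0, 1],
    [0.0007, 0, 0.004, 0, 0, 0, 1],
    [0.001, 0, 0.006, 0, 0, 0, 1],
    [0.0013, 0, 0.0075, 0, 0, 0, 1],
    [0.0015, 0, 0.0085, 0, 0, 0, 1],
  ],
)

```text
time: 4.45
tool_pos: [568.4, 179.4, 85.8]
tcp_rot: [-180.0, 10.3, -174.6]
ft_force: [-37.6, -10.9, 66.8]
finger_gap: 0.3
```

Request:
jog_arm(
  targets=[
    [0.0002, 0, -0.0015, 0, 0, 0, 1],
    [0.0004, 0, -0.003, 0, 0, 0, 1],
    [0.0004, 0, -0.003, 0, 0, 0, 1],
  ],
)

```text
time: 4.7
tool_pos: [568.1, 179.3, 86.2]
tcp_rot: [180.0, 10.4, -174.6]
ft_force: [-10.9, -4.7, 32.2]
finger_gap: -0.2
```

```bash
python3 look.py p2
```

```text
4.7 [568.06498031 179.33988476  86.24264351] [ 179.99947342   10.41176569 -174.56261811] [-10.91715147  -4.67293072  32.24575171] [-0.72006787  0.80394605 -0.16457828]
```

View pics/p2.png

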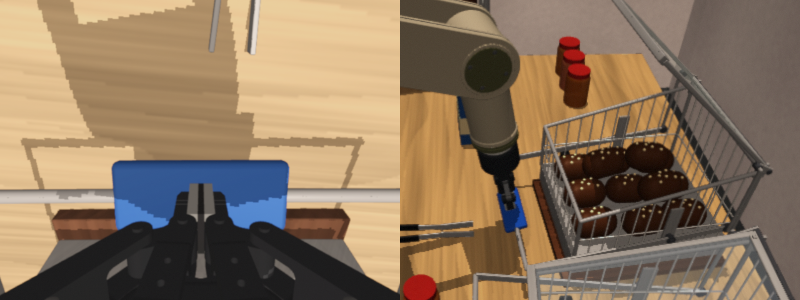

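Request:
jog_arm(
  targets=[
    [0, 0, 0, 0, 0, 0, 1],
    [0, 0, 0, 0, 0, 0, 1],
    [0, 0, 0, 0, 0, 0, 1],
    [0, 0, 0, 0, 0, 0, 1],
    [0, 0, 0, 0, 0, 0, 1],
  ],
)

```text
time: 5.22
tool_pos: [568.1, 179.3, 86.3]
tcp_rot: [180.0, 10.4, -174.6]
ft_force: [-11.1, -3.9, 31.0]
finger_gap: -0.0
```

Request:
jog_arm(
  targets=[
    [0, 0, 0, 0, 0, 0, 1],
    [0, 0, 0, 0, 0, 0, 1],
    [0, 0, 0, 0, 0, 0, 1],
    [0, 0, 0, 0, 0, 0, 1],
    [0, 0, 0, 0, 0, 0, 1],
  ],
)

```text
time: 5.63
tool_pos: [568.1, 179.4, 86.3]
tcp_rot: [-180.0, 10.4, -174.6]
ft_force: [-11.4, -3.8, 31.0]
finger_gap: -0.2
```

Request:
jog_arm(
  targets=[
    [0, 0, 0, 0, 0, 0, 1],
    [0, 0, 0, 0, 0, 0, 1],
    [0, 0, 0, 0, 0, 0, 1],
    [0, 0, 0, 0, 0, 0, 1],
    [0, 0, 0, 0, 0, 0, 1],
  ],
)

```text
time: 6.05
tool_pos: [568.1, 179.4, 86.3]
tcp_rot: [180.0, 10.4, -174.6]
ft_force: [-10.5, -4.9, 30.1]
finger_gap: 0.0
```

Request:
jog_arm(
  targets=[
    [0, 0, 0, 0, 0, 0, 1],
    [0, 0, 0, 0, 0, 0, 1],
    [0, 0, 0, 0, 0, 0, 1],
    [0, 0, 0, 0, 0, 0, 1],
    [0, 0, 0, 0, 0, 0, 1],
  ],
)

```text
time: 6.47
tool_pos: [568.1, 179.3, 86.2]
tcp_rot: [-180.0, 10.4, -174.6]
ft_force: [-10.5, -4.8, 30.9]
finger_gap: 0.1
```

Request:
jog_arm(
  targets=[
    [0, 0, 0, 0, 0, 0, 1],
    [0, 0, 0, 0, 0, 0, 1],
    [0, 0, 0, 0, 0, 0, 1],
    [0, 0, 0, 0, 0, 0, 1],
    [0, 0, 0, 0, 0, 0, 1],
  ],
)

```text
time: 6.88
tool_pos: [568.1, 179.4, 86.3]
tcp_rot: [180.0, 10.4, -174.6]
ft_force: [-10.9, -3.8, 29.8]
finger_gap: -0.3
```

Request:
jog_arm(
  targets=[
    [0, 0, 0, 0, 0, 0, 1],
    [0, 0, 0, 0, 0, 0, 1],
    [0, 0, 0, 0, 0, 0, 1],
    [0, 0, 0, 0, 0, 0, 1],
    [0, 0, 0, 0, 0, 0, 1],
  ],
)

```text
time: 7.3
tool_pos: [568.1, 179.3, 86.3]
tcp_rot: [-180.0, 10.4, -174.6]
ft_force: [-10.2, -5.0, 29.6]
finger_gap: 0.1
```

Request:
jog_arm(
  targets=[
    [0, 0, 0, 0, 0, 0, 1],
    [0, 0, 0, 0, 0, 0, 1],
    [0, 0, 0, 0, 0, 0, 1],
    [0, 0, 0, 0, 0, 0, 1],
    [0, 0, 0, 0, 0, 0, 1],
  ],
)

```text
time: 7.72
tool_pos: [568.1, 179.4, 86.3]
tcp_rot: [180.0, 10.4, -174.6]
ft_force: [-11.1, -5.2, 30.7]
finger_gap: 0.2
```

Request:
jog_arm(
  targets=[
    [0, 0, 0, 0, 0, 0, 1],
    [0, 0, 0, 0, 0, 0, 1],
    [0, 0, 0, 0, 0, 0, 1],
    [0, 0, 0, 0, 0, 0, 1],
    [0, 0, 0, 0, 0, 0, 1],
  ],
)

```text
time: 8.13
tool_pos: [568.0, 179.4, 86.2]
tcp_rot: [180.0, 10.4, -174.6]
ft_force: [-11.2, -5.0, 29.5]
finger_gap: -0.3
```

Request:
jog_arm(
  targets=[
    [0, 0, 0, 0, 0, 0, 1],
    [0, 0, 0, 0, 0, 0, 1],
    [0, 0, 0, 0, 0, 0, 1],
    [0, 0, 0, 0, 0, 0, 1],
    [0, 0, 0, 0, 0, 0, 1],
  ],
)

```text
time: 8.55
tool_pos: [568.1, 179.3, 86.3]
tcp_rot: [-180.0, 10.4, -174.6]
ft_force: [-10.6, -4.2, 30.2]
finger_gap: -0.1
```

Request:
jog_arm(
  targets=[
    [-0.0003, 0, -0.0016, 0, 0, 0, 1],
    [-0.0006, 0, -0.0032, 0, 0, 0, 1],
    [-0.0009, 0, -0.0048, 0, 0, 0, 1],
    [-0.0012, 0, -0.0064, 0, 0, 0, 1],
    [-0.0014, 0, -0.008, 0, 0, 0, 1],
  ],
)

```text
time: 8.97
tool_pos: [567.1, 179.3, 91.5]
tcp_rot: [180.0, 10.3, -174.6]
ft_force: [2.4, -0.7, 8.6]
finger_gap: 0.2
```

Request:
jog_arm(
  targets=[
    [-0.0003, 0, -0.0016, 0, 0, 0, 1],
    [-0.0006, 0, -0.0032, 0, 0, 0, 1],
    [-0.0009, 0, -0.0048, 0, 0, 0, 1],
    [-0.0012, 0, -0.0064, 0, 0, 0, 1],
    [-0.0014, 0, -0.008, 0, 0, 0, 1],
  ],
)

```text
time: 9.38
tool_pos: [566.6, 179.2, 99.3]
tcp_rot: [180.0, 10.2, -174.6]
ft_force: [-0.1, -0.3, 9.2]
finger_gap: -0.2
```

Request:
jog_arm(
  targets=[
    [-0.0003, 0, -0.0016, 0, 0, 0, 1],
    [-0.0006, 0, -0.0032, 0, 0, 0, 1],
    [-0.0009, 0, -0.0048, 0, 0, 0, 1],
    [-0.0012, 0, -0.0064, 0, 0, 0, 1],
    [-0.0014, 0, -0.008, 0, 0, 0, 1],
  ],
)

```text
time: 9.8
tool_pos: [566.3, 179.2, 107.2]
tcp_rot: [-180.0, 10.2, -174.6]
ft_force: [-1.1, -0.6, 9.7]
finger_gap: 0.1
```

Request:
jog_arm(
  targets=[
    [-0.0003, 0, -0.0016, 0, 0, 0, 1],
    [-0.0006, 0, -0.0032, 0, 0, 0, 1],
    [-0.0009, 0, -0.0048, 0, 0, 0, 1],
    [-0.0012, 0, -0.0064, 0, 0, 0, 1],
    [-0.0014, 0, -0.008, 0, 0, 0, 1],
  ],
)

```text
time: 10.22
tool_pos: [566.1, 179.2, 115.3]
tcp_rot: [-180.0, 10.2, -174.6]
ft_force: [-0.4, -0.3, 9.8]
finger_gap: 0.1
```

Request:
jog_arm(
  targets=[
    [-0.0003, 0, -0.0016, 0, 0, 0, 1],
    [-0.0006, 0, -0.0032, 0, 0, 0, 1],
    [-0.0009, 0, -0.0048, 0, 0, 0, 1],
    [-0.0012, 0, -0.0064, 0, 0, 0, 1],
    [-0.0014, 0, -0.008, 0, 0, 0, 1],
  ],
)

```text
time: 10.63
tool_pos: [566.2, 179.2, 123.5]
tcp_rot: [-180.0, 10.2, -174.6]
ft_force: [-1.2, -1.3, 9.2]
finger_gap: 0.1
```

Request:
jog_arm(
  targets=[
    [-0.0003, 0, -0.0016, 0, 0, 0, 1],
    [-0.0006, 0, -0.0032, 0, 0, 0, 1],
    [-0.0009, 0, -0.0048, 0, 0, 0, 1],
    [-0.0012, 0, -0.0064, 0, 0, 0, 1],
    [-0.0014, 0, -0.008, 0, 0, 0, 1],
  ],
)

```text
time: 11.05
tool_pos: [566.4, 179.2, 131.9]
tcp_rot: [-180.0, 10.2, -174.6]
ft_force: [0.3, 0.0, 10.0]
finger_gap: -0.1
```

Request:
jog_arm(
  targets=[
    [-0.0002, 0, -0.0012, 0, 0, 0, 1],
    [-0.0004, 0, -0.0024, 0, 0, 0, 1],
    [-0.0006, 0, -0.0036, 0, 0, 0, 1],
    [-0.0008, 0, -0.0048, 0, 0, 0, 1],
    [-0.001, 0, -0.006, 0, 0, 0, 1],
  ],
)

```text
time: 11.47
tool_pos: [566.8, 179.2, 138.3]
tcp_rot: [180.0, 10.3, -174.6]
ft_force: [1.8, -0.3, 10.6]
finger_gap: -0.4
```

Request:
jog_arm(
  targets=[
    [-0.0002, 0, -0.001, 0, 0, 0, 1],
    [-0.0003, 0, -0.002, 0, 0, 0, 1],
    [-0.0005, 0, -0.003, 0, 0, 0, 1],
    [-0.0006, 0, -0.004, 0, 0, 0, 1],
    [-0.0008, 0, -0.005, 0, 0, 0, 1],
  ],
)

```text
time: 11.88
tool_pos: [567.2, 179.3, 143.7]
tcp_rot: [180.0, 10.3, -174.6]
ft_force: [3.1, -0.1, 10.0]
finger_gap: -0.3
```

Request:
jog_arm(
  targets=[
    [-0.0001, 0, -0.0006, 0, 0, 0, 1],
    [-0.0002, 0, -0.0012, 0, 0, 0, 1],
    [-0.0003, 0, -0.0018, 0, 0, 0, 1],
    [-0.0004, 0, -0.0024, 0, 0, 0, 1],
    [-0.0005, 0, -0.003, 0, 0, 0, 1],
  ],
)

```text
time: 12.3
tool_pos: [567.5, 179.3, 147.1]
tcp_rot: [180.0, 10.4, -174.6]
ft_force: [4.0, -0.8, 10.9]
finger_gap: 0.0
```

Request:
jog_arm(
  targets=[
    [-0.0001, 0, -0.0006, 0, 0, 0, 1],
    [-0.0002, 0, -0.0012, 0, 0, 0, 1],
    [-0.0003, 0, -0.0018, 0, 0, 0, 1],
    [-0.0004, 0, -0.0024, 0, 0, 0, 1],
    [-0.0005, 0, -0.003, 0, 0, 0, 1],
  ],
)

```text
time: 12.72
tool_pos: [567.8, 179.3, 150.4]
tcp_rot: [180.0, 10.4, -174.6]
ft_force: [4.9, 0.1, 11.0]
finger_gap: -0.1
```

Request:
jog_arm(
  targets=[
    [-0.0001, 0, -0.0005, 0, 0, 0, 1],
    [-0.0002, 0, -0.001, 0, 0, 0, 1],
    [-0.0003, 0, -0.0015, 0, 0, 0, 1],
    [-0.0004, 0, -0.002, 0, 0, 0, 1],
    [-0.0005, 0, -0.0025, 0, 0, 0, 1],
  ],
)

```text
time: 13.13
tool_pos: [568.1, 179.3, 153.1]
tcp_rot: [180.0, 10.5, -174.6]
ft_force: [5.5, -0.8, 10.6]
finger_gap: -0.0
```

Request:
jog_arm(
  targets=[
    [-0.0002, 0, -0.0005, 0, 0, 0, 1],
    [-0.0004, 0, -0.001, 0, 0, 0, 1],
    [-0.0006, 0, -0.0015, 0, 0, 0, 1],
    [-0.0008, 0, -0.002, 0, 0, 0, 1],
    [-0.001, 0, -0.0025, 0, 0, 0, 1],
  ],
)

```text
time: 13.55
tool_pos: [568.5, 179.4, 155.7]
tcp_rot: [180.0, 10.4, -174.6]
ft_force: [4.2, -0.9, 10.9]
finger_gap: 0.2
```

Request:
jog_arm(
  targets=[
    [-0.0002, 0, -0.0005, 0, 0, 0, 1],
    [-0.0004, 0, -0.001, 0, 0, 0, 1],
    [-0.0006, 0, -0.0015, 0, 0, 0, 1],
    [-0.0008, 0, -0.002, 0, 0, 0, 1],
    [-0.001, 0, -0.0025, 0, 0, 0, 1],
  ],
)

```text
time: 13.97
tool_pos: [568.9, 179.4, 158.2]
tcp_rot: [180.0, 10.4, -174.6]
ft_force: [3.7, -1.7, 11.7]
finger_gap: -0.6
```

```bash
python3 look.py p3
```

```text
13.9667 [568.87576002 179.42653911 158.22990577] [ 179.98473937   10.41298637 -174.57569242] [ 3.66082263 -1.70092178 11.7245046 ] [-0.11689915 -0.83627842  0.00336031]
```

View pics/p3.png

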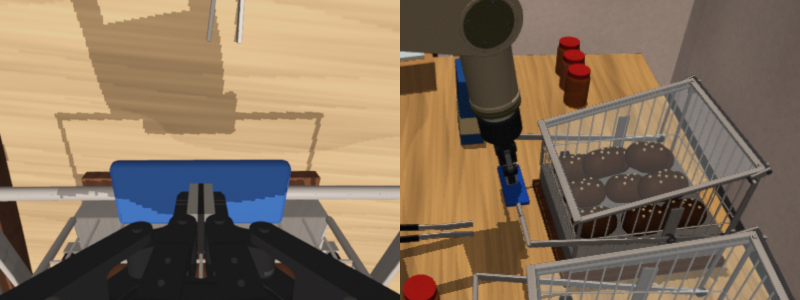

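Nearly shut. I'll continue slowly until the force vanishes.

Request:
jog_arm(
  targets=[
    [-0.0002, 0, -0.0003, 0, 0, 0, 1],
    [-0.0003, 0, -0.0006, 0, 0, 0, 1],
    [-0.0004, 0, -0.0009, 0, 0, 0, 1],
    [-0.0005, 0, -0.0012, 0, 0, 0, 1],
    [-0.0006, 0, -0.0015, 0, 0, 0, 1],
  ],
)

```text
time: 14.48
tool_pos: [568.5, 179.4, 158.7]
tcp_rot: [180.0, 10.3, -174.6]
ft_force: [4.0, -0.5, 6.9]
finger_gap: 0.0
```

Request:
jog_arm(
  targets=[
    [-0.0001, 0, -0.0003, 0, 0, 0, 1],
    [-0.0002, 0, -0.0006, 0, 0, 0, 1],
    [-0.0003, 0, -0.0009, 0, 0, 0, 1],
    [-0.0004, 0, -0.0012, 0, 0, 0, 1],
    [-0.0005, 0, -0.0015, 0, 0, 0, 1],
  ],
)

```text
time: 14.9
tool_pos: [567.2, 179.3, 158.9]
tcp_rot: [180.0, 10.1, -174.6]
ft_force: [3.0, 0.5, 3.8]
finger_gap: -0.0
```

Request:
jog_arm(
  targets=[
    [-0.0001, 0, -0.0003, 0, 0, 0, 1],
    [-0.0002, 0, -0.0006, 0, 0, 0, 1],
    [-0.0003, 0, -0.0009, 0, 0, 0, 1],
    [-0.0004, 0, -0.0012, 0, 0, 0, 1],
    [-0.0005, 0, -0.0015, 0, 0, 0, 1],
  ],
)

```text
time: 15.32
tool_pos: [566.0, 179.4, 159.4]
tcp_rot: [-180.0, 9.9, -174.5]
ft_force: [-0.7, 0.5, 0.3]
finger_gap: 0.3
```

Request:
jog_arm(
  targets=[
    [-0.0003, 0, -0.002, 0, 0, 0, 1],
    [-0.001, 0, -0.005, 0, 0, 0, 1],
    [-0.0025, 0, -0.015, 0, 0, 0, 1],
    [-0.006, 0, -0.035, 0, 0, 0, 1],
    [-0.01, 0, -0.06, 0, 0, 0, 1],
  ],
)

```text
time: 15.73
tool_pos: [564.8, 179.2, 220.2]
tcp_rot: [-180.0, 9.8, -174.5]
ft_force: [0.5, 0.8, 0.3]
finger_gap: 0.2
```

Request:
jog_arm(
  targets=[
    [0, 0, -0.03, 0, 0, 0, 1],
    [0, 0, -0.06, 0, 0, 0, 1],
    [0, 0, -0.08, 0, 0, 0, 1],
    [0, 0, -0.08, 0, 0, 0, 1],
    [0, 0, -0.08, 0, 0, 0, 1],
  ],
)

```text
time: 16.15
tool_pos: [553.1, 178.5, 302.9]
tcp_rot: [180.0, 10.3, -174.5]
ft_force: [-0.2, 0.1, -0.2]
finger_gap: 0.3
```

```bash
python3 -c "
from bench import r
import cv2
p=r.sense();print(p['time'],p['tool_pos'],p['ft_force'])
for n in('scene','wrist'):cv2.imwrite(f'pics/{n}9.png',r.snapshot(n)['pixels'][:,:,::-1])"
```

```text
16.15 [553.11720198 178.45889989 302.89005524] [-0.2184492   0.11027156 -0.17182099]
```

View pics/scene9.png

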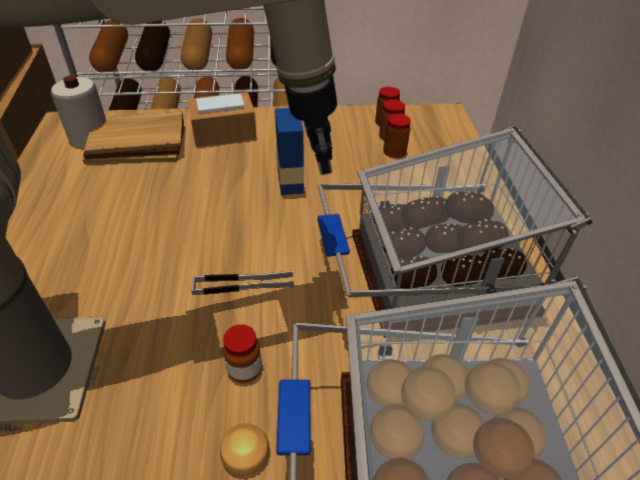

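View pics/wrist9.png

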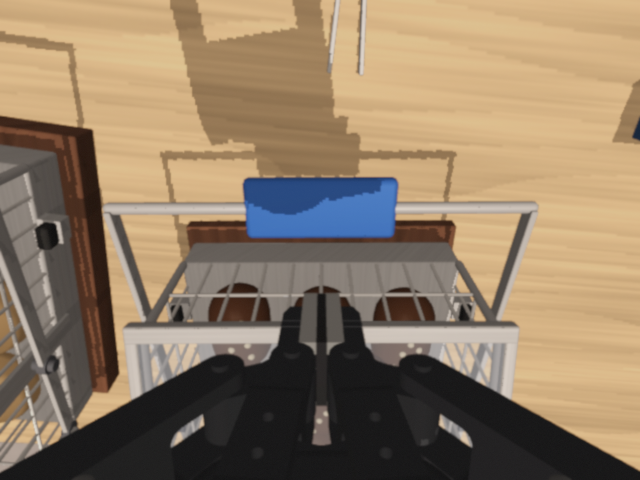

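The scene picture shows the pad back at (333,235) and the lid frame where it was at the start. The tongs, jar, roll and carton have not moved, and the gripper is clear.

```bash
python3 -c "
from bench import r
print(r.hand_in())"
```

```text
the job is handed in; nothing more can be done
None
```

I pressed the seeded bin's pad down onto its rubber stop with shut fingers, without gripping it. I held it there for about 4 s at roughly 30 N. I then eased it up over about 6.5 s, slowing to about 4 mm/s at the end, with the fingers on it until the force fell to zero.

**Last checks:** the arm was backed well clear and the wrist force read about zero. In the last scene picture the seeded lid and pad are where they were at the start. The plain bin is still shut, and the tongs, jar, roll and carton have not moved. The job took about 16 s of the 48 s allowed.

**What disagreed or was not checked:**
- **Peak force:** when the fingers first hit the stop, the wrist read about 77 N for a moment. I eased it to about 32 N straight away. It stayed under the 120 N wrist limit, and only the fingertips were on the pad.
- **Pad height:** the first camera fits put the pad's upper face at 122 to 152 mm. Contact put it at about 158 mm, so I worked by touch.
- **Lid angle:** I did not measure it. I took "fully open" from the sharp rise in force at the stop and from the picture.

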